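# Put the bench scraper away in the slotted block

## Robot

A 7-joint arm with a two-finger parallel gripper is mounted at the origin on a cart in front of the work surface, level with it; the furniture and walls round the work are solid. World frame = base frame: x ahead of the robot, y to its left, z up, the work surface at z = 0. Lengths are in m, angles in rad, forces in N, time in s.
With the tool pointing down it reaches from about 0.425 to 0.925 m from the base axis. Payload 6.8 kg.
Tool frame: the origin (TCP) lies midway between the tips of the shut fingers; the grasp point (between the pads) lies 19 mm behind it (grip_point_offset is the distance from the TCP to the grasp point, in m); y points along the fingers, x is the direction in which the jaws open and shut, and the axes are right-handed (so a half turn about y gives the same grasp; the last joint's range is limited). The gripper opens to 85 mm and grips with 20 to 120 N. Pads are 22 mm wide; open, the fingers measure 114 mm over their backs; the gripper's body (76 mm by 85 mm) begins 54 mm behind the grasp point. The pads swing forward as they close: fully open they stand 13 mm farther back than shut.
Start: joints at [1.203, 0.477, 0.022, 1.555, -0.011, 1.109, -0.083], TCP at [0.173, -0.652, 0.198] pointing down, gripper open.
Joint ranges: [-2.96, 2.96], [-0.34, 2.1], [-1.41, 1.46], [0.24, 2.44], [-1.37, 4.51], [0.17, 1.92], [-2.96, 2.96]. Speed limits (rad/s): [2.39, 2.39, 3.14, 3.14, 3.14, 3.14, 3.14].

## Interface

Orientations are given as a unit quaternion [w, x, y, z].
In Python, from station import get_obs, read_camera, hand_in, grip_point_offset gives the robot as it stands.
- The arm moves only by the tool play_rows, never from a script. Its argument "increments" is a list of rows, each a list of 2 entries, a list of its own where there are three numbers: the shift along the tool's x, y, z in m, then the turn, a rotation vector about the tool's x, y, z in degrees. In form: [[[tx, ty, tz], [ax, ay, az]], ...]. A call has 1 to 20 rows; each row shifts and turns the commanded pose from where the row before left it, along the tool's axes as they then stand; what a row does not reach is not made up. A row lasts 1/12 s, in which the tool goes at most 41.7 mm and 7.16 degrees, less where a joint would pass 70% of its speed; a pose out of reach is approached as far as the arm can. A call with a gripper value outside its range is refused whole. "gripper" is the finger opening in m, from 0 to 0.0854, set as the call begins (left out, the last holds). The fingers move at their own pace and stop on an object; "grip_force" is the grip in N (left out, the last holds). Time passes only in rows, so rows that do not move let the fingers close. It gives the time, the measured TCP pose, the force and the opening at its end, in the units of the state.
- get_obs(): the state, without advancing time (a new reading comes with each control period).
- read_camera(name): name is "scene" or "top" or "wrist"; returns a dict with "color" (400x640x3 uint8, red, green, blue), "range_z" (400x640 float32, m along the optical axis (not along the pixel's ray), 0 where there is no reading), "intrinsics" (3x3 intrinsics, pixels), "R" (3x3) and "t" (3): a world point X has camera coordinates R X + t; the wrist camera has in their place "hand_eye" (4x4, takes a point from camera to tool coordinates, whose origin is the TCP and whose axes are the tool frame's). Camera axes: x right, y down, z forward; pixel columns grow to the right and rows downward; lengths in m; the calibration is good to about 2 mm. A picture is of the moment at which its call begins: read the wrist's pose just before it.
- hand_in(): hands the job in, once; it reports no verdict.
The state is a dict: "t": time; "q": joint angles; "joint_vel": joint speeds; "joint_torque": joint torques, N m; "eef_pos": TCP position; "tool_rot": TCP orientation; "contact_force": force on the tool from outside, world axes, zero at the start; "torque": the same for the moment, N m; "gripper_width": opening from 0.0 (shut) to 1.0 (fully open).
Only numpy, scipy, OpenCV 4.12 (cv2) and the standard library are available. Lean on these libraries where they do the work, as an engineer would, in place of code of your own. Each camera call takes 0.05 s, during which the arm holds its last target. There are 200 camera calls.

## Task

The bench scraper lies flat on the worktop; put it away in the slotted wooden block. Because it must be gripped another way to go in, first set it down leaning on the sloped rest, blade edge against the lip and handle overhanging the top, and let go of it; then take it again across the handle's thickness and slide it blade first down into the block's long slot until it stands on the slot's bottom, and let go. Leave the salt shaker, the spice jar and the mug where they stand.

Things in the scene. Friction and masses are not known exactly. Their poses are not given: they have to be found in the camera images.
- scraper: bench scraper: wooden handle 100 x 24 x 22 mm, flat steel blade 90 mm wide, 80 long, 4 thick, flush with the handle's underside; starts lying flat. Origin: centre of the handle's underside; x along the handle, y to the blade's edge, z out of the upper face. Handle: x +-50, y +-12, z 0 to 22 mm; blade: x +-45, y 12 to 92, z 0 to 4. 0.11 to 0.22 kg; centre of mass at y = 39, z = 4
- scraper_grip (a point): centre of the handle, at (0, 0, 11) mm of the scraper
- scraper_edge (a point): middle of the blade's free edge, at (0, 92, 2) mm of the scraper
- rest: fixed sloped rest like a bookstand: steel plate 116 mm wide (x), 66 mm up the slope, 4 thick, at 45 degrees, on a wooden foot 116 x 90 x 6. Origin: on the worktop, mid-width; uphill is +y. Slope face from (y, z) = (-30, 22) mm at the lip to (17, 69); open behind its top, so a finger can pass behind an overhanging handle. Lip 10 mm proud of the face
- rest_foot (a point): middle of the inner corner between slope and lip, at (0, -30, 22) mm of the rest
- block: fixed light wooden block 132 x 68 x 73 mm high, two slots in its top along its x, 65 mm deep: a long one, 97 x 6 mm, centred at y = +14 mm, and a short one, 55 x 6, at y = -16. Origin: centre of its underside. On the slot's floor the scraper's handle clears the block's top by 15 mm; either way round is right
- slot_mouth (a point): centre of the long slot's mouth, at (0, 14, 73) mm of the block
- salt_shaker: glass salt shaker with grey top, 44 mm across, 90 mm high, loose; origin: centre of its underside
- spice_jar: glass spice jar with red cap, 45 mm across, 106 mm high, loose; origin: centre of its underside
- mug: dark and white mug, 82 mm across, 97 mm high, with a handle, loose; origin: underside
There are look-alikes about, which are no part of the job. What is shaped like the spice_jar but green or purple is not meant.

How it is judged:
By the outcome, as a careful person would: the job done as asked, in the order asked, and still so for the second after the job is handed in, with the robot touching nothing.
It also fails if it takes over 61 s, if anything falls off the work surface, if the arm or the gripper's body presses on something with over 40 N, if the wrist force passes 120 N, or if a joint passes its speed limit or range.

## Working session

There is one attempt and no reset: what is moved stays moved. The work goes in short steps, Python scripts to look and compute and a tool call to move; the robot and the scene stay as the last step left them, time stands still between calls to the robot, and variables do not carry over. Pictures are saved under pics/ and viewed, about 8 in all and at most 12, crops included, and the job is handed in when it is done.

Besides the shell and the picture viewer there is one more tool, called as name([rows], argument=value, ...), one row to a line, values as JSON. play_rows: Moves the arm, as the interface text tells. Its arguments: {"type":"object","properties":{"increments":{"type":"array","items":{"type":"array"}},"gripper":{"type":"number"},"grip_force":{"type":"number"}},"required":["increments"]}

```bash
mkdir -p pics; ls; cat > h.py <<'E'
import numpy as np,cv2
from station import *
from scipy.spatial.transform import Rotation as Ro
def snap(n,f,crop=None,s=1):
    o=get_obs();c=read_camera(n);im=c['color'][:,:,::-1]
    np.savez(''+f+'.npz',**{k:np.array(v) for k,v in c.items()},pos=o['eef_pos'],rot=o['tool_rot'])
    save(im,f,crop,s);return c
def save(im,f,crop=None,s=1):
    if crop: im=im[crop[1]:crop[3],crop[0]:crop[2]]
    cv2.imwrite('pics/'+f+'.png',cv2.resize(im,None,fx=s,fy=s,interpolation=cv2.INTER_CUBIC))
def Rt(rot):
    r=np.array(rot).ravel()
    return Ro.from_quat(r[[1,2,3,0]]) if r.size==4 else Ro.from_matrix(r.reshape(3,3))
def world(f,u=None,v=None):
    c=np.load(''+f+'.npz');K=c['intrinsics'];Z=c['range_z']
    V,U=np.mgrid[0:400,0:640]
    P=np.stack([(U-K[0,2])*Z/K[0,0],(V-K[1,2])*Z/K[1,1],Z],-1)
    if 'hand_eye' in c:
        H=c['hand_eye'];P=P@H[:3,:3].T+H[:3,3];P=P@Rt(c['rot']).as_matrix().T+c['pos']
    else: P=(P-c['t'])@c['R']
    P[Z==0]=np.nan
    return P
E
python3 - <<'E'
from h import *
print(get_obs(),grip_point_offset)
a=snap('top','t0');b=snap('scene','s0')
cv2.imwrite('pics/a.png',cv2.resize(np.vstack([a['color'],b['color']])[:,:,::-1],(480,600)) )
print(a['R'],a['t'],a['intrinsics'])
E
```

```text
pics
{'t': 0.0, 'q': array([ 1.20289774,  0.47779604,  0.02233606,  1.55644892, -0.01147256,
        1.10928653, -0.08311621]), 'joint_vel': array([ 0.00201005, -0.00035043,  0.00065046,  0.00039625,  0.00012153,
       -0.0006423 ,  0.00046144]), 'joint_torque': array([ 4.94005362e-04, -5.96433985e+01,  1.60799235e+00, -2.81189543e+01,
        1.24898111e-02,  9.30912240e-03, -7.63472656e-06]), 'eef_pos': array([ 0.1732075 , -0.65173044,  0.19732949]), 'tool_rot': array([ 0.56090355, -0.56021424,  0.43155375, -0.43047483]), 'contact_force': array([ 0.97496363, -0.38492487, -0.30718273]), 'torque': array([0.01805099, 0.03315616, 0.00079523]), 'gripper_width': 1.0026881304267652} 0.0187
[[ 0.42551193 -0.90493421  0.00580257]
 [-0.8863214  -0.41803722 -0.19919653]
 [ 0.18268544  0.07961756 -0.97994238]] [-0.37364814  0.41864584  1.0137455 ] [[377.75024202   0.         315.49961729]
 [  0.         377.75024202 200.43604434]
 [  0.           0.           1.        ]]
```

View pics/t0.png

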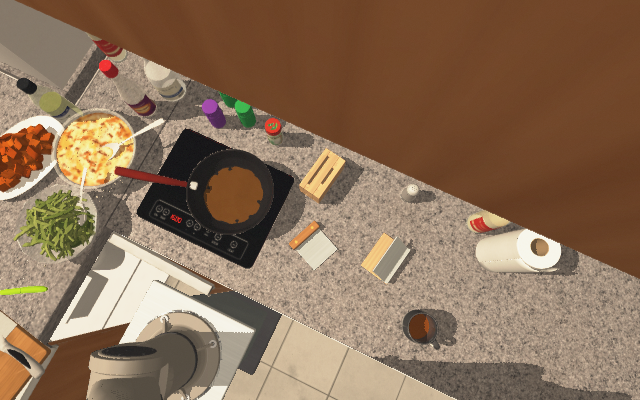

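View pics/s0.png

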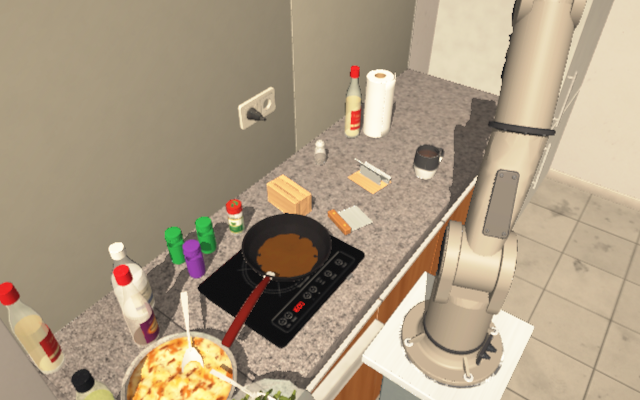

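The pictures show these positions in the top view:
- scraper, orange handle and grey blade, at (313,245)
- block at (322,175)
- rest at (387,257)
- salt shaker at (412,190)
- spice jar, red cap, at (273,128)
- mug at (420,326)

Things that could be mistaken for the scraper are the rest's steel plate (398,258), the cutting board (30,350) and the spatula/pan handle (150,178). I choose (313,245), which has the handle with a flat blade.

```bash
python3 - <<'E'
from h import *
c=np.load('t0.npz');save(c['color'][:,:,::-1],'t0c',(260,130,440,290),4.4)
P=world('t0')
for u,v in [(150,30),(400,120),(320,85),(450,180),(500,190)]: print(u,v,P[v,u].round(3))
for u,v in [(305,235),(318,252),(322,175),(412,190),(273,128),(420,326),(376,252),(400,257)]: print(u,v,P[v,u].round(3))
E
```

```text
150 30 [ 0.419 -0.119  0.911]
400 120 [ 0.42  -0.249  0.929]
320 85 [ 0.42  -0.212  0.929]
450 180 [ 0.42  -0.287  0.889]
500 190 [ 0.42  -0.307  0.903]
305 235 [ 0.44  -0.173  0.019]
318 252 [ 0.414 -0.226  0.005]
322 175 [ 0.605 -0.148  0.074]
412 190 [ 0.667 -0.387  0.086]
273 128 [0.659 0.026 0.107]
420 326 [ 0.351 -0.556  0.027]
376 252 [ 0.484 -0.375  0.002]
400 257 [ 0.497 -0.438  0.025]
```

View pics/t0c.png

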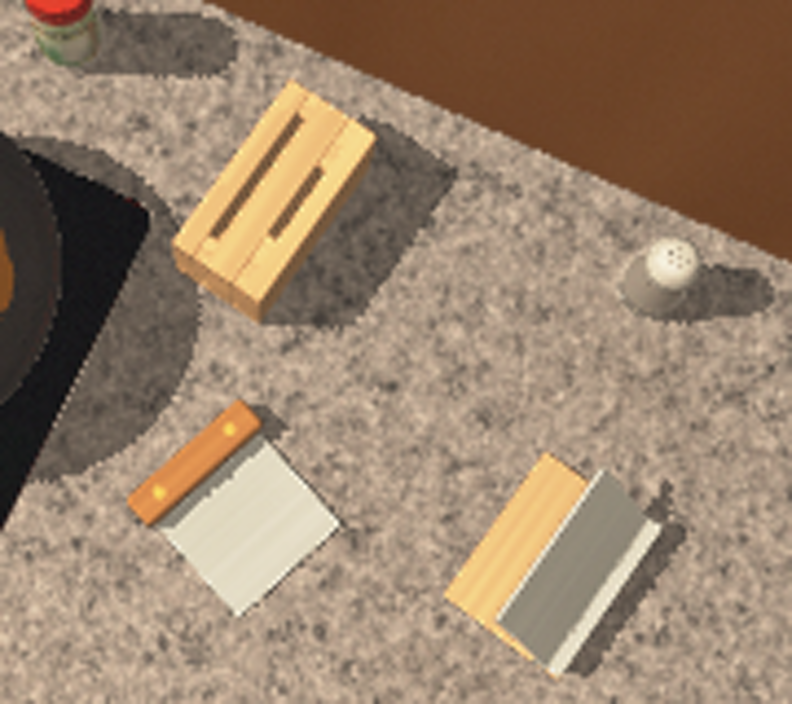

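```bash
python3 - <<'E'
from h import *
c=np.load('t0.npz');K=c['intrinsics'];R=c['R'];t=c['t']
def ray(cu,cv,z):
    u=cu/4.4+260-.39;v=cv/4.4+130-.39
    d=R.T@np.array([(u-K[0,2])/K[0,0],(v-K[1,2])/K[1,1],1]);o=-R.T@t
    return o+d*(z-o[2])/d[2]
for n,L,z in [('handle',[(240,400),(262,425),(152,525),(130,503)],.022),('blade',[(265,440),(340,523),(240,613),(163,527)],.004),('block',[(296,80),(376,135),(262,303),(175,243)],.073),('slot',[(300,115),(214,238)],.073),('short',[(321,168),(273,238)],.073),('foot',[(548,453),(445,595)],.006)]:
    p=np.array([ray(*q,z) for q in L]);print(n,p.mean(0).round(4),p.round(3)[:,:2].tolist())
P=world('t0')
# rest profile along line perpendicular to strip, crop (500,530)->(640,615)
for k in np.linspace(-.2,1.1,27):
    cu,cv=500+k*140,530+k*85
    u,v=int(round(cu/4.4+260)),int(round(cv/4.4+130)); print((int(cu),int(cv)),P[v,u].round(3),c['color'][v,u])
E
```

```text
handle [ 0.4394 -0.1712  0.022 ] [[0.488, -0.179], [0.479, -0.199], [0.392, -0.163], [0.399, -0.144]]
blade [ 0.42   -0.2198  0.004 ] [[0.474, -0.204], [0.445, -0.27], [0.367, -0.236], [0.395, -0.168]]
block [ 0.6117 -0.1468  0.073 ] [[0.682, -0.127], [0.67, -0.188], [0.542, -0.169], [0.553, -0.104]]
slot [ 0.6141 -0.1316  0.073 ] [[0.662, -0.139], [0.566, -0.124]]
short [ 0.609  -0.1615  0.073 ] [[0.636, -0.166], [0.582, -0.157]]
foot [ 0.488  -0.3617  0.006 ] [[0.544, -0.374], [0.432, -0.35]]
(472, 513) [ 0.486 -0.346  0.   ] [163 144 125]
(479, 517) [ 0.486 -0.352  0.002] [164 144 126]
(486, 521) [ 0.485 -0.356 -0.001] [169 149 130]
(493, 525) [ 0.486 -0.36   0.01 ] [244 205 133]
(500, 530) [ 0.486 -0.367  0.004] [243 200 130]
(507, 534) [ 0.485 -0.371  0.005] [239 192 124]
(514, 538) [ 0.485 -0.377  0.004] [243 199 130]
(521, 542) [ 0.483 -0.381  0.005] [240 194 124]
(528, 547) [ 0.483 -0.387  0.006] [243 204 133]
(535, 551) [ 0.483 -0.393  0.006] [239 194 128]
(542, 555) [ 0.473 -0.388  0.069] [210 196 172]
(549, 559) [ 0.474 -0.394  0.063] [144 137 120]
(556, 564) [ 0.473 -0.399  0.058] [147 137 122]
(563, 568) [ 0.474 -0.406  0.051] [145 139 121]
(570, 572) [ 0.475 -0.413  0.045] [145 138 121]
(577, 576) [ 0.474 -0.417  0.039] [142 134 119]
(584, 581) [ 0.475 -0.424  0.034] [142 134 118]
(591, 585) [ 0.474 -0.429  0.027] [141 134 116]
(598, 589) [ 0.474 -0.435  0.023] [217 207 182]
(605, 593) [ 0.474 -0.441  0.026] [232 223 200]
(612, 598) [ 0.472 -0.444  0.029] [127 118 105]
(619, 602) [ 0.475 -0.455  0.002] [95 85 75]
(626, 606) [ 0.474 -0.459 -0.001] [106  95  85]
(633, 610) [ 0.474 -0.466 -0.002] [143 128 112]
(640, 615) [ 0.473 -0.469  0.001] [189 167 144]
(647, 619) [ 0.473 -0.476 -0.003] [193 171 149]
(654, 623) [ 0.473 -0.482 -0.005] [209 186 162]
```

```bash
cat >> h.py <<'E'
from scipy.linalg import logm
def hd(a): a=np.radians(a);return np.array([np.cos(a),np.sin(a),0])
def T(R,p):
    M=np.eye(4);M[:3,:3]=R;M[:3,3]=p;return M
def tool(y,x):
    y=np.array(y,float);y/=np.linalg.norm(y);x=np.array(x,float);x-=y*(x@y);x/=np.linalg.norm(x)
    return np.stack([x,y,np.cross(x,y)],1)
def cur():
    o=get_obs();return T(Rt(o['tool_rot']).as_matrix(),o['eef_pos'])
def delta(M1,M0=None):
    M0=cur() if M0 is None else M0
    D=np.linalg.inv(M0)@M1
    rv=Ro.from_matrix(D[:3,:3]).as_rotvec();L=np.real(logm(D))
    n=max(np.linalg.norm(D[:3,3])/.0417,np.degrees(np.linalg.norm(rv))/7.16)
    print('minrows %.1f shift'%n,D[:3,3].round(4),'rot',np.degrees(rv).round(2),'| screw v',L[:3,3].round(4))
E
python3 - <<'E'
from h import *
M=cur();print(M.round(3))
for s in (1,-1):
    delta(T(tool([0,0,-1],s*hd(-112)),[.44,-.171,.15]))
E
```

```text
[[ 0.257 -0.001  0.966  0.173]
 [-0.966  0.002  0.257 -0.652]
 [-0.002 -1.    -0.     0.197]
 [ 0.     0.     0.     1.   ]]
minrows 13.2 shift [-0.396   0.048   0.3813] rot [ 0.04 36.89 -0.09] | screw v [-0.5051  0.0478  0.2406]
minrows 20.0 shift [-0.396   0.048   0.3813] rot [-1.1000e-01 -1.4311e+02 -5.0000e-02] | screw v [0.3113 0.0474 0.6535]
```

play_rows([
  [[-0.022,0.0027,0.0212],[0,0,0]],
  [[-0.022,0.0027,0.0212],[0,0,0]],
  [[-0.022,0.0027,0.0212],[0,0,0]],
  [[-0.022,0.0027,0.0212],[0,0,0]],
  [[-0.022,0.0027,0.0212],[0,0,0]],
  [[-0.022,0.0027,0.0212],[0,0,0]],
  [[-0.022,0.0027,0.0212],[0,0,0]],
  [[-0.022,0.0027,0.0212],[0,0,0]],
  [[-0.022,0.0027,0.0212],[0,0,0]],
  [[-0.022,0.0027,0.0212],[0,0,0]],
  [[-0.022,0.0027,0.0212],[0,0,0]],
  [[-0.022,0.0027,0.0212],[0,0,0]],
  [[-0.022,0.0027,0.0212],[0,0,0]],
  [[-0.022,0.0027,0.0212],[0,0,0]],
  [[-0.022,0.0027,0.0212],[0,0,0]],
  [[-0.022,0.0027,0.0212],[0,0,0]],
  [[-0.022,0.0027,0.0212],[0,0,0]],
  [[-0.022,0.0027,0.0212],[0,0,0]],
])

```text
t: 1.6
eef_pos: [0.4407, -0.1702, 0.1495]
tool_rot: [-0.56, 0.561, -0.431, 0.431]
contact_force: [0.6, -0.1, 0.3]
gripper_width: 0.999
```

play_rows([
  [[0,0,0],[0,6.15,0]],
  [[0,0,0],[0,6.15,0]],
  [[0,0,0],[0,6.15,0]],
  [[0,0,0],[0,6.15,0]],
  [[0,0,0],[0,6.15,0]],
  [[0,0,0],[0,6.15,0]],
  [[0,0,0],[0,0,0]],
  [[0,0,0],[0,0,0]],
], gripper=0.06)

```text
t: 2.27
eef_pos: [0.4403, -0.1715, 0.1495]
tool_rot: [0.396, -0.396, 0.586, -0.586]
contact_force: [-0.3, 0.4, 0.8]
gripper_width: 0.7
```

```bash
python3 - <<'E'
from h import *
c=snap('wrist','w1');M=cur();print(M.round(4),get_obs()['q'].round(3),get_obs()['gripper_width']);print(c['hand_eye'].round(3),c['intrinsics'].round(1))
E
```

```text
[[-3.716e-01 -4.000e-04  9.284e-01  4.403e-01]
 [-9.284e-01  0.000e+00 -3.716e-01 -1.716e-01]
 [ 1.000e-04 -1.000e+00 -3.000e-04  1.496e-01]
 [ 0.000e+00  0.000e+00  0.000e+00  1.000e+00]] [ 0.398  0.213 -0.18   2.066  0.05   0.867 -1.761] 0.7020107824709448
[[ 1.     0.    -0.001 -0.   ]
 [ 0.001 -0.291  0.957 -0.175]
 [-0.    -0.957 -0.291  0.076]
 [ 0.     0.     0.     1.   ]] [[275.3   0.  321.1]
 [  0.  275.3 202.5]
 [  0.    0.    1. ]]
```

View pics/w1.png

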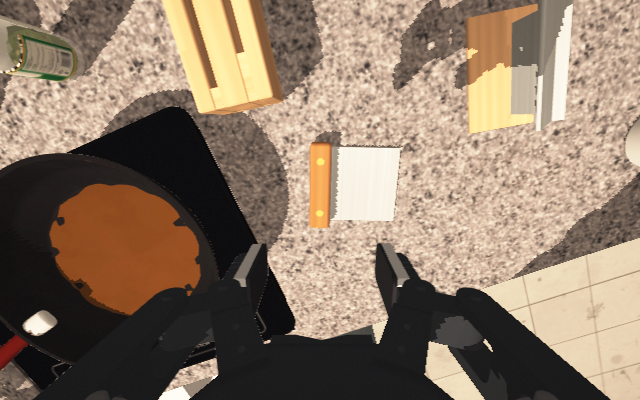

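The wrist view shows the scraper at (320,185) for the handle and (365,185) for the blade. It lies between and ahead of the fingers and is clear of the pan.

```bash
cat >> h.py <<'E'
def wray(f,u,v,z):
    c=np.load(''+f+'.npz');K=c['intrinsics'];H=c['hand_eye'];M=T(Rt(c['rot']).as_matrix(),c['pos'])@H
    d=M[:3,:3]@np.array([(u-K[0,2])/K[0,0],(v-K[1,2])/K[1,1],1]);o=M[:3,3]
    return o+d*(z-o[2])/d[2]
E
python3 - <<'E'
from h import *
h=np.array([wray('w1',u,v,.022) for u,v in [(311,143),(330,143),(329,227),(310,227)]])
b=np.array([wray('w1',u,v,.004) for u,v in [(400,147),(394,221)]])
P=world('w1')
print(h.round(4),h.mean(0),b.round(4),b.mean(0))
for a,e in ((h[0],h[3]),(h[1],h[2]),(b[0],b[1])): d=a-e;print(np.linalg.norm(d),np.degrees(np.arctan2(d[1],d[0])))
d=b.mean(0)-h.mean(0);print(np.linalg.norm(d[:2]),np.degrees(np.arctan2(d[1],d[0])))
print(P[170:200,318:326].reshape(-1,3).mean(0),P[170:200,350:390].reshape(-1,3).mean(0))
E
```

```text
[[ 0.4914 -0.1794  0.022 ]
 [ 0.4838 -0.1984  0.022 ]
 [ 0.3937 -0.162   0.022 ]
 [ 0.4021 -0.1412  0.022 ]] [ 0.44275548 -0.17028563  0.022     ] [[ 0.4482 -0.2711  0.004 ]
 [ 0.3643 -0.2376  0.004 ]] [ 0.40624854 -0.25437777  0.004     ]
0.09718944006545004 -23.138506431895934
0.09715753289864525 -21.98484047300063
0.09043052605490505 -21.75506950221818
0.09167467541760414 -113.46712004169457
[nan nan nan] [nan nan nan]
```

play_rows([
  [[0,0.018,0],[0,-0.1,0]],
  [[0,0.018,0],[0,-0.1,0]],
  [[0,0.018,0],[0,-0.1,0]],
  [[0,0.018,0],[0,0,0]],
  [[0,0.018,0],[0,0,0]],
  [[0,0.018,0],[0,0,0]],
  [[0,0.014,0],[0,0,0]],
  [[0,0.012,0],[0,0,0]],
  [[0,0.0095,0],[0,0,0]],
  [[0,0,0],[0,0,0]],
  [[0,0,0],[0,0,0]],
])

```text
t: 3.23
eef_pos: [0.4403, -0.1716, 0.006]
tool_rot: [0.397, -0.397, 0.585, -0.585]
contact_force: [-0.7, 0.1, 0.7]
gripper_width: 0.7
```

play_rows([
  [[0,0,0],[0,0,0]],
  [[0,0,0],[0,0,0]],
  [[0,0,0],[0,0,0]],
  [[0,0,0],[0,0,0]],
  [[0,0,0],[0,0,0]],
  [[0,0,0],[0,0,0]],
  [[0,0,0],[0,0,0]],
  [[0,0,0],[0,0,0]],
], gripper=0.0, grip_force=70)

```text
t: 3.9
eef_pos: [0.4405, -0.1716, 0.0063]
tool_rot: [-0.397, 0.397, -0.585, 0.585]
contact_force: [0.0, 0.4, -1.0]
gripper_width: -0.008
```

```bash
python3 - <<'E'
from h import *
print(get_obs()['gripper_width'])
a=snap('wrist','w2');b=snap('top','t2')
A=a['color'][100:400,160:480];B=cv2.resize(b['color'][190:290,240:360],(360,300))
cv2.imwrite('pics/w2t2.png',np.hstack([A,B])[:,:,::-1])
E
```

```text
-0.00811947939527476
```

View pics/w2t2.png

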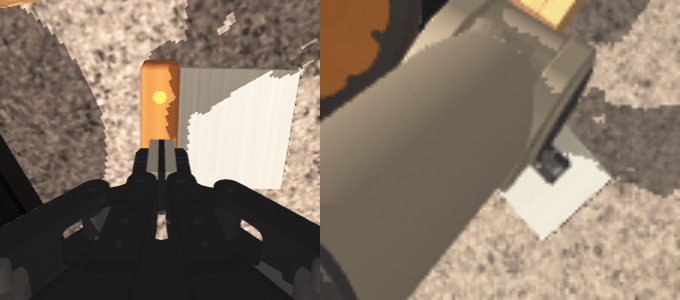

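```bash
python3 - <<'E'
from h import *
P=world('w2');c=np.load('w2.npz')
M=T(Rt(c['rot']).as_matrix(),c['pos'])
for u,v in [(310,180),(322,200),(325,215),(330,225),(312,230),(313,245),(331,245),(334,260),(312,260),(322,260),(400,250),(290,260)]:
    p=P[v,u];print(u,v,p.round(4),'tool',(M[:3,:3].T@(p-M[:3,3])).round(4),c['range_z'][v,u])
E
```

```text
310 180 [ 0.4812 -0.1801  0.0216] tool [-0.0072 -0.0153  0.0409] 0.16243926
322 200 [ 0.4671 -0.1821  0.0214] tool [-0.0001 -0.0152  0.0286] 0.16616501
325 215 [ 0.4576 -0.1803  0.0217] tool [ 0.0017 -0.0154  0.0191] 0.16869992
330 225 [ 0.45   -0.1807  0.0209] tool [ 0.0049 -0.0147  0.0122] 0.17144184
312 230 [ 0.4512 -0.1691  0.0213] tool [-0.0063 -0.0151  0.009 ] 0.17200449
313 245 [ 0.4542 -0.1719  0.0505] tool [-0.0048 -0.0443  0.0128] 0.14296032
331 245 [ 0.4506 -0.1805  0.0503] tool [ 0.0045 -0.044   0.0127] 0.14320682
334 260 [ 0.4507 -0.1815  0.0669] tool [ 0.0054 -0.0606  0.0131] 0.12722075
312 260 [ 0.4537 -0.1717  0.0654] tool [-0.0049 -0.0592  0.0123] 0.12883362
322 260 [ 0.4516 -0.1759  0.0648] tool [-0.0002 -0.0585  0.0119] 0.12957574
400 250 [ 0.4067 -0.2181  0.0025] tool [ 0.0557  0.0038 -0.0142] 0.19670253
290 260 [ 0.4267 -0.1407 -0.0011] tool [-0.0236  0.0074 -0.0242] 0.20317788
```

```bash
python3 - <<'E'
from h import *
for f in('w2','w1'):
  P=world(f);c=np.load(f+'.npz')
  M=T(Rt(c['rot']).as_matrix(),c['pos']);Q=(P-M[:3,3])@M[:3,:3]
  if f=='w2':
    for v in range(214,252,3): print(v,[Q[v,u].round(3).tolist() for u in (314,322,328)])
  else:
    near=(c['range_z']<.2)&(c['range_z']>0);print(c['range_z'].min())
    for v in range(238,300,8): print(v,[Q[v,u].round(3).tolist() for u in (245,255,262,382,390,400)])
E
```

```text
214 [[-0.005, -0.015, 0.02], [-0.0, -0.014, 0.019], [0.004, -0.014, 0.019]]
217 [[-0.005, -0.015, 0.018], [-0.0, -0.014, 0.017], [0.004, -0.016, 0.018]]
220 [[-0.005, -0.015, 0.016], [-0.0, -0.014, 0.015], [0.004, -0.015, 0.016]]
223 [[-0.005, -0.014, 0.013], [-0.0, -0.014, 0.013], [0.004, -0.015, 0.014]]
226 [[-0.005, -0.014, 0.011], [-0.0, -0.016, 0.012], [0.004, -0.014, 0.011]]
229 [[-0.005, -0.016, 0.01], [-0.0, -0.014, 0.009], [0.004, -0.015, 0.01]]
232 [[-0.005, -0.015, 0.008], [-0.0, -0.014, 0.007], [0.004, -0.016, 0.008]]
235 [[-0.005, -0.015, 0.005], [-0.0, -0.016, 0.006], [0.004, -0.015, 0.005]]
238 [[-0.005, -0.015, 0.004], [-0.0, -0.014, 0.003], [0.004, -0.014, 0.003]]
241 [[-0.004, -0.039, 0.012], [-0.0, -0.039, 0.012], [0.003, -0.039, 0.013]]
244 [[-0.004, -0.041, 0.012], [-0.0, -0.042, 0.012], [0.003, -0.041, 0.012]]
247 [[-0.004, -0.046, 0.012], [-0.0, -0.045, 0.012], [0.003, -0.046, 0.012]]
250 [[-0.004, -0.048, 0.012], [-0.0, -0.048, 0.012], [0.003, -0.049, 0.012]]
0.0
238 [[-0.084, 0.103, -0.05], [-0.083, 0.138, -0.066], [-0.077, 0.15, -0.071], [0.077, 0.151, -0.07
[... 388 characters left out ...]
1, 0.012], [-0.03, -0.051, 0.007], [0.03, -0.052, 0.007], [0.031, -0.061, 0.012], [0.036, -0.062, 0.013]]
270 [[-0.034, -0.069, 0.013], [-0.03, -0.064, 0.01], [-0.03, -0.052, 0.003], [0.03, -0.053, 0.004], [0.029, -0.068, 0.012], [0.034, -0.067, 0.012]]
278 [[-0.032, -0.075, 0.013], [-0.03, -0.066, 0.007], [-0.03, -0.053, -0.002], [0.03, -0.055, -0.0], [0.03, -0.069, 0.009], [0.032, -0.075, 0.013]]
286 [[-0.032, -0.075, 0.009], [-0.03, -0.067, 0.004], [-0.03, -0.054, -0.005], [0.03, -0.056, -0.004], [0.029, -0.07, 0.006], [0.033, -0.074, 0.008]]
294 [[-0.032, -0.078, 0.007], [-0.03, -0.069, 0.0], [-0.031, -0.055, -0.009], [0.03, -0.057, -0.008], [0.03, -0.071, 0.002], [0.029, -0.086, 0.013]]
```

The depth readings say the shut fingertips sit about 38 mm short of the reported TCP, at tool y ≈ -0.038. That explains why the fingers shut in the air above the handle without moving it. I'll reopen and go down in steps, watching the force.

play_rows([
  [[0,0,0],[0,0,0]],
  [[0,0,0],[0,0,0]],
  [[0,0,0],[0,0,0]],
  [[0,0,0],[0,0,0]],
  [[0,0,0],[0,0,0]],
  [[0,0.005,0],[0,0,0]],
  [[0,0.005,0],[0,0,0]],
  [[0,0.005,0],[0,0,0]],
  [[0,0.005,0],[0,0,0]],
  [[0,0,0],[0,0,0]],
], gripper=0.06)

```text
t: 4.83
eef_pos: [0.4396, -0.1714, -0.015]
tool_rot: [0.396, -0.397, 0.586, -0.585]
contact_force: [0.3, 1.1, -0.1]
gripper_width: 0.701
```

play_rows([
  [[0,0.004,0],[0,0,0]],
  [[0,0.004,0],[0,0,0]],
  [[0,0.004,0],[0,0,0]],
  [[0,0.004,0],[0,0,0]],
  [[0,0,0],[0,0,0]],
])

```text
t: 5.25
eef_pos: [0.44, -0.1715, -0.0306]
tool_rot: [0.397, -0.397, 0.586, -0.585]
contact_force: [-0.1, -0.0, -0.5]
gripper_width: 0.701
```

```bash
python3 - <<'E'
from h import *
a=snap('wrist','w3',(160,100,480,400),2)
P=world('w3');c=np.load('w3.npz')
M=T(Rt(c['rot']).as_matrix(),c['pos']);Q=(P-M[:3,3])@M[:3,:3]
for v in range(226,262,4): print(v,[Q[v,u].round(3).tolist() for u in (245,255,262,382,390,400)])
E
```

```text
226 [[-0.043, -0.031, 0.018], [-0.038, -0.029, 0.017], [-0.034, -0.029, 0.017], [0.033, -0.034, 0.019], [0.037, -0.034, 0.019], [0.043, -0.034, 0.019]]
230 [[-0.044, -0.029, 0.015], [-0.038, -0.03, 0.015], [-0.034, -0.029, 0.015], [0.033, -0.033, 0.017], [0.037, -0.033, 0.017], [0.043, -0.034, 0.017]]
234 [[-0.044, -0.029, 0.012], [-0.038, -0.029, 0.012], [-0.034, -0.029, 0.012], [0.033, -0.034, 0.014], [0.038, -0.033, 0.014], [0.043, -0.034, 0.014]]
238 [[-0.044, -0.03, 0.01], [-0.039, -0.029, 0.01], [-0.035, -0.03, 0.01], [0.033, -0.034, 0.012], [0.038, -0.034, 0.012], [0.043, -0.034, 0.012]]
242 [[-0.044, -0.03, 0.008], [-0.039, -0.029, 0.007], [-0.034, -0.03, 0.008], [0.033, -0.034, 0.01], [0.038, -0.034, 0.01], [0.044, -0.033, 0.009]]
246 [[-0.045, -0.03, 0.005], [-0.035, -0.045, 0.013], [-0.031, -0.044, 0.012], [0.031, -0.045, 0.013], [0.035, -0.044, 0.012], [0.044, -0.033, 0.007]]
250 [[-0.045, -0.03, 0.003], [-0.034, -0.05, 0.013], [-0.03, -0.049, 0.012], [0.03, -0.048, 0.012], [0.034, -0.049, 0.012], [0.044, -0.034, 0.005]]
254 [[-0.04, -0.045, 0.008], [-0.033, -0.053, 0.012], [-0.031, -0.049, 0.01], [0.03, -0.051, 0.011], [0.033, -0.054, 0.013], [0.04, -0.046, 0.009]]
258 [[-0.037, -0.058, 0.012], [-0.032, -0.057, 0.012], [-0.03, -0.05, 0.008], [0.03, -0.052, 0.009], [0.032, -0.058, 0.012], [0.039, -0.05, 0.008]]
```

View pics/w3.png

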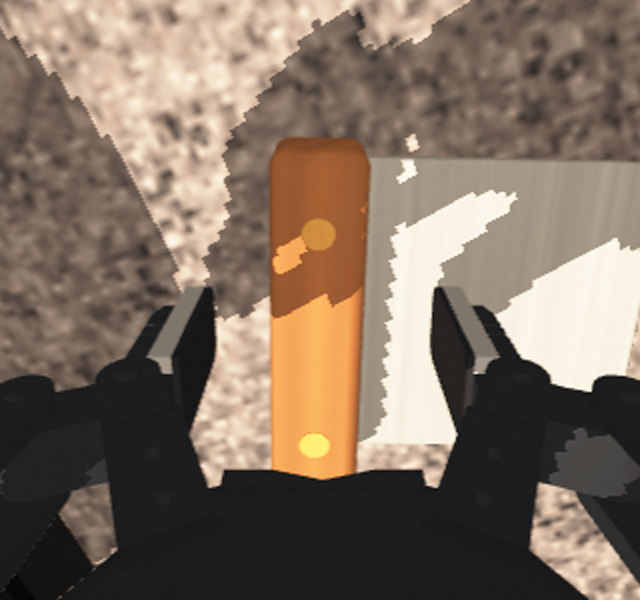

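The fingers straddle the handle, with the handle at about (315,330) in the crop and the fingers at (190,330) and (460,330). Now I'll close them.

play_rows([
  [[0,0,0],[0,0,0]],
  [[0,0,0],[0,0,0]],
  [[0,0,0],[0,0,0]],
  [[0,0,0],[0,0,0]],
  [[0,0,0],[0,0,0]],
  [[0,0,0],[0,0,0]],
], gripper=0.0, grip_force=70)

```text
t: 5.8
eef_pos: [0.4415, -0.1714, -0.0288]
tool_rot: [-0.397, 0.396, -0.585, 0.586]
contact_force: [-1.5, 2.3, 8.8]
gripper_width: 0.265
```

```bash
cat >> h.py <<'E'
yaw_rest=-12.; rest=np.array([.4786,-.4057,0])
Rr=Ro.from_euler('z',yaw_rest,degrees=True).as_matrix()
def restp(x,y,z): return rest+Rr@np.array([x,y,z])
E
python3 - <<'E'
from h import *
# refine rest pose from depth: top view plate points + wrist w1
print(get_obs()['gripper_width'])
for f in ('t0','w1'):
    P=world(f);q=(P-rest)@Rr
    m=(abs(q[...,0])<.05)&(q[...,1]>-.025)&(q[...,1]<.012)&(q[...,2]>.02)&(q[...,2]<.08)
    p=P[m]
    if len(p)<20: print(f,len(p));continue
    c=p.mean(0);n=np.linalg.svd(p-c,full_matrices=False)[2][2];n*=np.sign(n[2])
    print(f,len(p),'n',n,'tilt',np.degrees(np.arccos(n[2])),'uphill heading',np.degrees(np.arctan2(-n[1],-n[0])),'offset vs model',((c-restp(0,-.030,.022))@(Rr@np.array([0,-1,1])/2**.5)))
    m=(abs(q[...,1])<.06)&(abs(q[...,0])<.08)&(q[...,2]>.012)&(q[...,2]<.09);x=q[m];print(np.percentile(x,[1,99],axis=0))
E
```

```text
0.26536751465997305
t0 438 n [-0.14156043 -0.69834768  0.70162038] tilt 45.44284734051563 uphill heading 78.5409741410607 offset vs model -0.00028180863627823044
[[-0.05673772 -0.03870962  0.02036016]
 [ 0.05698688  0.01819306  0.06910789]]
w1 2783 n [-0.18402689 -0.93782885  0.29429773] tilt 72.88456898291346 uphill heading 78.89810677568593 offset vs model -0.010095020992355593
[[-0.05302731 -0.03795541  0.01286422]
 [ 0.05121959  0.01892494  0.06737688]]
```

play_rows([
  [[0,-0.004,0],[0,0,0]],
  [[0,-0.012,0],[0,0,0]],
  [[0,-0.018,0],[0,0,0]],
  [[0,-0.018,0],[0,0,0]],
  [[0,-0.018,0],[0,0,0]],
  [[0,-0.018,0],[0,0,0]],
  [[0,-0.018,0],[0,0,0]],
  [[0,-0.014,0],[0,0,0]],
  [[0,0,0],[0,0,0]],
])

```text
t: 6.55
eef_pos: [0.4421, -0.1723, 0.0928]
tool_rot: [-0.398, 0.396, -0.584, 0.587]
contact_force: [0.6, -0.4, -1.8]
gripper_width: 0.266
```

```bash
sed -i 's/yaw_rest=-12./yaw_rest=-11.5/' h.py; cat >> h.py <<'E'
s2=2**-.5
def on_rest(ds,dn):
    y=Rr@np.array([0,-s2,-s2]);z=Rr@np.array([0,-s2,s2]);x=np.cross(y,z)
    o=restp(0,-.030,.022)-(.092+ds)*y+dn*z
    return T(np.stack([x,y,z],1),o)
G1=T(np.array([[0,1,0],[0,0,-1],[-1,0,0]]).T,[0,-.0288,0]) # scraper in tool: cols x=-tz,y=tx,z=-ty
E
python3 - <<'E'
from h import *
G=T(np.stack([[0,0,-1],[1,0,0],[0,-1,0]],1),[0,-.0288,0])
print(np.linalg.det(G[:3,:3]),get_obs()['gripper_width']); M=cur();S=M@G;print(S.round(3))
A=on_rest(.012,.04)@np.linalg.inv(G);B=on_rest(.012,.003)@np.linalg.inv(G);print(on_rest(.012,.04).round(3),A.round(3))
delta(A);delta(B,A)
E
sed -i 's/^G1=.*/G1=T(np.stack([[0,0,-1],[1,0,0],[0,-1,0]],1),[0,-.0288,0])/' h.py
```

```text
1.0 0.265570913143417
[[-0.929 -0.37  -0.005  0.442]
 [ 0.37  -0.929  0.001 -0.172]
 [-0.005 -0.     1.     0.122]
 [ 0.     0.     0.     1.   ]]
[[-0.98  -0.141 -0.141  0.482]
 [ 0.199 -0.693 -0.693 -0.391]
 [ 0.    -0.707  0.707  0.124]
 [ 0.     0.     0.     1.   ]] [[-0.141  0.141  0.98   0.486]
 [-0.693  0.693 -0.199 -0.371]
 [-0.707 -0.707  0.     0.103]
 [ 0.     0.     0.     1.   ]]
minrows 6.4 shift [ 0.1683 -0.0102  0.114 ] rot [-4.28 -9.59 44.88] | screw v [ 0.1642 -0.0809  0.0985]
minrows 0.9 shift [0.    0.037 0.   ] rot [0. 0. 0.] | screw v [0.    0.037 0.   ]
```

play_rows([
  [[0.0137,-0.0067,0.0082],[-0.36,-0.8,3.74]],
  [[0.0137,-0.0067,0.0082],[-0.36,-0.8,3.74]],
  [[0.0137,-0.0067,0.0082],[-0.36,-0.8,3.74]],
  [[0.0137,-0.0067,0.0082],[-0.36,-0.8,3.74]],
  [[0.0137,-0.0067,0.0082],[-0.36,-0.8,3.74]],
  [[0.0137,-0.0067,0.0082],[-0.36,-0.8,3.74]],
  [[0.0137,-0.0067,0.0082],[-0.36,-0.8,3.74]],
  [[0.0137,-0.0067,0.0082],[-0.36,-0.8,3.74]],
  [[0.0137,-0.0067,0.0082],[-0.36,-0.8,3.74]],
  [[0.0137,-0.0067,0.0082],[-0.36,-0.8,3.74]],
  [[0.0137,-0.0067,0.0082],[-0.36,-0.8,3.74]],
  [[0.0137,-0.0067,0.0082],[-0.36,-0.8,3.74]],
  [[0,0,0],[0,0,0]],
  [[0,0,0],[0,0,0]],
])

```text
t: 7.72
eef_pos: [0.4811, -0.371, 0.1018]
tool_rot: [0.62, -0.203, 0.681, -0.333]
contact_force: [0.2, 1.1, -1.4]
gripper_width: 0.265
```

```bash
python3 - <<'E'
from h import *
print(get_obs()['q'].round(2))
S=cur()@G1;print(S.round(3));D=np.linalg.inv(on_rest(0,0))@S;print('scr in rest-target',D.round(3))
delta(on_rest(.012,.003)@np.linalg.inv(G1))
a=snap('top','t4');b=snap('wrist','w4')
B=cv2.resize(a['color'][190:310,300:460],(480,360))
cv2.imwrite('pics/t4w4.png',np.hstack([B,b['color'][40:400,320-160:320+160]])[:,:,::-1])
E
```

```text
[ 1.06  0.83 -0.29  1.44 -0.41  1.4  -0.79]
[[-0.979 -0.149 -0.136  0.477]
 [ 0.202 -0.69  -0.696 -0.391]
 [ 0.01  -0.709  0.705  0.122]
 [ 0.     0.     0.     1.   ]]
scr in rest-target [[ 1.     0.009 -0.005  0.004]
 [-0.009  1.     0.002 -0.01 ]
 [ 0.005 -0.002  1.     0.04 ]
 [ 0.     0.     0.     1.   ]]
minrows 0.9 shift [-0.0019  0.0366  0.0046] rot [ 0.3  -0.5  -0.13] | screw v [-0.0019  0.0366  0.0046]
```

View pics/t4w4.png

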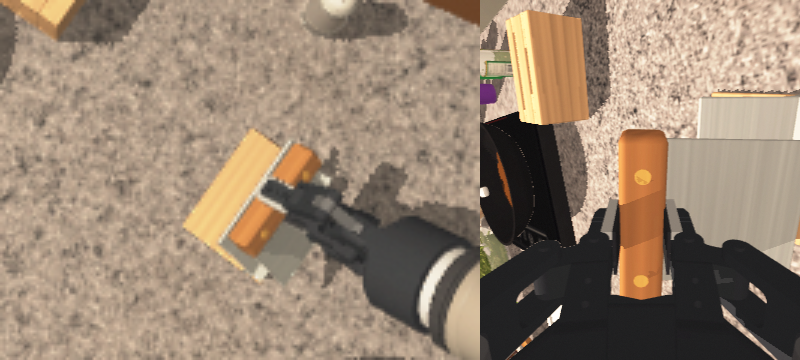

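play_rows([
  [[-0.0004,0.008,0.0009],[0.06,-0.1,0]],
  [[-0.0004,0.008,0.0009],[0.06,-0.1,0]],
  [[-0.0004,0.008,0.0009],[0.06,-0.1,0]],
  [[-0.0004,0.007,0.0009],[0.06,-0.1,0]],
  [[-0.0004,0.004,0.0009],[0.06,-0.1,0]],
  [[0,0,0],[0,0,0]],
  [[0,0,0],[0,0,0]],
])

```text
t: 8.4
eef_pos: [0.4924, -0.345, 0.0824]
tool_rot: [0.625, -0.204, 0.675, -0.334]
contact_force: [0.5, -1.4, -1.7]
gripper_width: 0.261
```

play_rows([
  [[0.003,0,0],[0,0,0]],
  [[0.003,0,0],[0,0,0]],
  [[0.002,0,0],[0,0,0]],
  [[0.001,0,0],[0,0,0]],
  [[0,0,0],[0,0,0]],
])

```text
t: 8.82
eef_pos: [0.4908, -0.352, 0.0756]
tool_rot: [0.625, -0.204, 0.675, -0.334]
contact_force: [-0.0, -0.6, -1.7]
gripper_width: 0.264
```

```bash
python3 - <<'E'
from h import *
S=cur()@G1;D=np.linalg.inv(on_rest(0,0))@S;print('scr in rest-target',D.round(4))
o=get_obs();print('F rest',(on_rest(0,0)[:3,:3].T@o['contact_force']).round(1),o['gripper_width'])
E
```

```text
scr in rest-target [[ 1.0e+00 -4.7e-03  1.2e-03 -1.3e-03]
 [ 4.7e-03  1.0e+00  4.0e-04 -6.0e-03]
 [-1.2e-03 -4.0e-04  1.0e+00  6.6e-03]
 [ 0.0e+00  0.0e+00  0.0e+00  1.0e+00]]
F rest [-0.1  1.6 -0.7] 0.2639992169819741
```

play_rows([
  [[0,0.002,0],[0,0,0]],
  [[0,0.002,0],[0,0,0]],
  [[0,0.001,0],[0,0,0]],
  [[0.002,0,0],[0,0,0]],
  [[0.002,0,0],[0,0,0]],
  [[0.001,0,0],[0,0,0]],
  [[0,0,0],[0,0,0]],
])

```text
t: 9.4
eef_pos: [0.4909, -0.3519, 0.0686]
tool_rot: [0.625, -0.204, 0.675, -0.334]
contact_force: [-0.1, -0.1, -1.4]
gripper_width: 0.265
```

```bash
python3 - <<'E'
from h import *
S=cur()@G1;D=np.linalg.inv(on_rest(0,0))@S;print('scr in rest-target',D.round(4))
o=get_obs();print('F rest',(on_rest(0,0)[:3,:3].T@o['contact_force']).round(1),o['gripper_width'])
E
```

```text
scr in rest-target [[ 1.0e+00 -4.9e-03  1.0e-03 -1.3e-03]
 [ 4.9e-03  1.0e+00  3.0e-04 -1.1e-03]
 [-1.1e-03 -3.0e-04  1.0e+00  1.5e-03]
 [ 0.0e+00  0.0e+00  0.0e+00  1.0e+00]]
F rest [ 0.1  1.1 -0.9] 0.26476528733745947
```

play_rows([
  [[0,0.001,0],[0,0,0]],
  [[0,0.001,0],[0,0,0]],
  [[0.001,0,0],[0,0,0]],
  [[0.001,0,0],[0,0,0]],
  [[0,0,0],[0,0,0]],
])

```text
t: 9.82
eef_pos: [0.4915, -0.3519, 0.0671]
tool_rot: [0.625, -0.204, 0.675, -0.335]
contact_force: [-1.6, -2.0, 5.9]
gripper_width: 0.265
```

```bash
python3 - <<'E'
from h import *
S=cur()@G1;D=np.linalg.inv(on_rest(0,0))@S;print('scr in rest-target',D[:3,3].round(4))
o=get_obs();print('F rest',(on_rest(0,0)[:3,:3].T@o['contact_force']).round(1),o['gripper_width'])
snap('wrist','w5',(160,60,560,360),1.5)
E
```

```text
scr in rest-target [-0.0019 -0.0002  0.0004]
F rest [ 1.1 -2.6  5.8] 0.26524753855633365
```

View pics/w5.png

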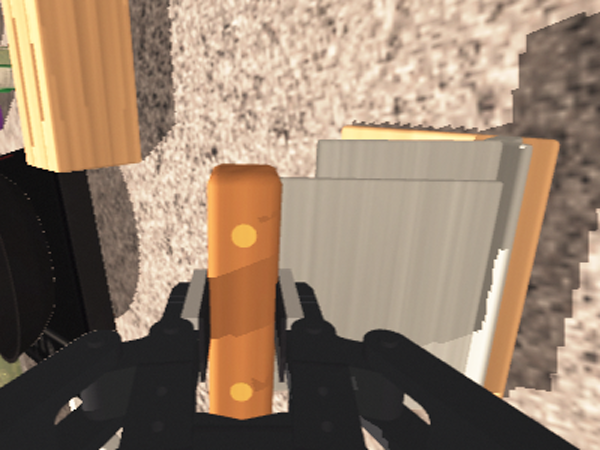

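The blade lies flat on the plate with its edge at the lip, at about (495,280) in the crop, and the handle overhangs the top. I'll release and back off along the normal.

play_rows([
  [[0,0,0],[0,0,0]],
  [[0,0,0],[0,0,0]],
  [[0,0,0],[0,0,0]],
  [[0,0,0],[0,0,0]],
  [[0,-0.004,0],[0,0,0]],
  [[0,-0.012,0],[0,0,0]],
  [[0,-0.02,0],[0,0,0]],
  [[0,-0.02,0],[0,0,0]],
  [[0,-0.02,0],[0,0,0]],
  [[0,-0.02,0],[0,0,0]],
  [[0,-0.02,0],[0,0,0]],
  [[0,0,0],[0,0,0]],
], gripper=0.055)

```text
t: 10.87
eef_pos: [0.4743, -0.4371, 0.1511]
tool_rot: [0.624, -0.204, 0.674, -0.338]
contact_force: [-0.5, -0.9, 0.6]
gripper_width: 0.643
```

```bash
python3 - <<'E'
from h import *
a=snap('wrist','w6',(120,20,640,400),1.2)
S0=on_rest(0,0)
P=world('w6');q=(P-S0[:3,3])@S0[:3,:3]
m=(abs(q[...,0])<.06)&(abs(q[...,1])<.013)&(q[...,2]>.015)&(q[...,2]<.03);x=q[m]
print(len(x),np.percentile(x,[2,50,98],axis=0).round(4))
m=(abs(q[...,0])<.06)&(q[...,1]>.02)&(q[...,1]<.085)&(abs(q[...,2])<.012);x=q[m]
A=np.c_[x[:,:2],np.ones(len(x))];print('blade z=ax+by+c',np.linalg.lstsq(A,x[:,2],rcond=None)[0])
print(get_obs()['q'].round(2))
# regrip poses: tool y = scraper y, jaw x=+-scraper z
for s in (1,-1):
  for tip in (-.10,.012):
    R=tool(S0[:3,1],s*S0[:3,2]);p=(S0@np.array([0,tip+.035,.011,1]))[:3]
    A=T(R,p);print(s,tip,p.round(3));delta(A)
E
```

```text
2550 [[-0.0499 -0.0105  0.0179]
 [-0.0067  0.0006  0.0212]
 [ 0.0444  0.0123  0.0227]]
blade z=ax+by+c [ 0.01132891 -0.00486993  0.00302225]
[ 1.09  0.84 -0.27  1.28 -0.39  1.55 -0.8 ]
1 -0.1 [ 0.493 -0.334  0.141]
minrows 12.5 shift [-0.0667  0.0785 -0.0018] rot [-4.500e-01  1.000e-02 -8.981e+01] | screw v [-0.114   0.0094 -0.0016]
1 0.012 [ 0.477 -0.412  0.062]
minrows 12.5 shift [ 0.0453  0.0788 -0.0024] rot [-4.500e-01  1.000e-02 -8.981e+01] | screw v [-0.0262  0.0975 -0.0021]
-1 -0.1 [ 0.493 -0.334  0.141]
minrows 25.1 shift [-0.0667  0.0785 -0.0018] rot [-127.07 -127.48    0.63] | screw v [0.0044 0.0085 0.1612]
-1 0.012 [ 0.477 -0.412  0.062]
minrows 25.1 shift [ 0.0453  0.0788 -0.0024] rot [-127.07 -127.48    0.63] | screw v [0.0597 0.0646 0.0367]
```

View pics/w6.png

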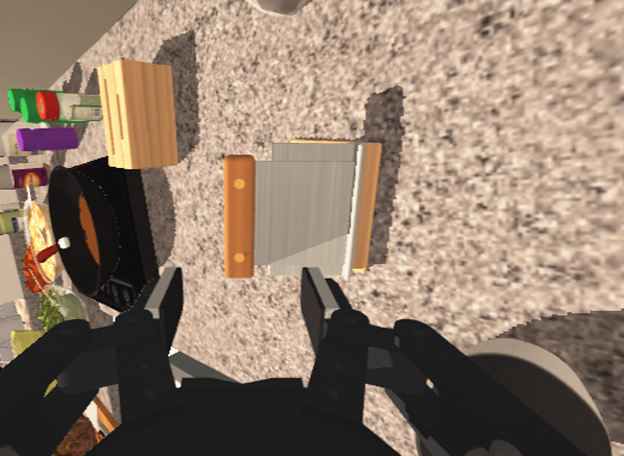

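play_rows([
  [[-0.0076,0.0006,-0.0001],[-0.03,0,-5.99]],
  [[-0.0076,0.0006,-0.0001],[-0.03,0,-5.99]],
  [[-0.0076,0.0006,-0.0001],[-0.03,0,-5.99]],
  [[-0.0076,0.0006,-0.0001],[-0.03,0,-5.99]],
  [[-0.0076,0.0006,-0.0001],[-0.03,0,-5.99]],
  [[-0.0076,0.0006,-0.0001],[-0.03,0,-5.99]],
  [[-0.0076,0.0006,-0.0001],[-0.03,0,-5.99]],
  [[-0.0076,0.0006,-0.0001],[-0.03,0,-5.99]],
  [[-0.0076,0.0006,-0.0001],[-0.03,0,-5.99]],
  [[-0.0076,0.0006,-0.0001],[-0.03,0,-5.99]],
  [[-0.0076,0.0006,-0.0001],[-0.03,0,-5.99]],
  [[-0.0076,0.0006,-0.0001],[-0.03,0,-5.99]],
  [[-0.0076,0.0006,-0.0001],[-0.03,0,-5.99]],
  [[-0.0076,0.0006,-0.0001],[-0.03,0,-5.99]],
  [[-0.0076,0.0006,-0.0001],[-0.03,0,-5.99]],
  [[0,0,0],[0,0,0]],
  [[0,0,0],[0,0,0]],
], gripper=0.06)

```text
t: 12.33
eef_pos: [0.4933, -0.3272, 0.1431]
tool_rot: [-0.208, 0.626, -0.334, 0.673]
contact_force: [-0.3, -1.0, 0.1]
gripper_width: 0.7
```

```bash
cat > st.py <<'E'
from h import *
import sys
o=get_obs();S0=on_rest(0,0);M=cur()
D=np.linalg.inv(S0)@M;print('tool in scraper-on-rest',D.round(4));print(o['q'].round(2),o['gripper_width'],(S0[:3,:3].T@o['contact_force']).round(1))
for tip in (-.04,.014):
    delta(T(tool(S0[:3,1],S0[:3,2]),(S0@np.array([-.003,tip+.035,.011,1]))[:3]))
E
python3 st.py; python3 -c "
from h import *
snap('wrist','w7',(120,20,640,400),1.2)"
```

```text
tool in scraper-on-rest [[-0.0125 -0.001  -0.9999  0.0013]
 [ 0.0046  1.     -0.0011 -0.0713]
 [ 0.9999 -0.0046 -0.0125  0.008 ]
 [ 0.      0.      0.      1.    ]]
[-0.01  0.48  0.05  1.99  0.89  1.05 -2.34] 0.7004018218375418 [0.1 0.6 0.8]
minrows 1.6 shift [0.0034 0.0663 0.0042] rot [-0.06  0.72 -0.26] | screw v [0.0032 0.0663 0.0042]
minrows 2.9 shift [0.0036 0.1203 0.0041] rot [-0.06  0.72 -0.26] | screw v [0.0033 0.1203 0.0042]
```

View pics/w7.png

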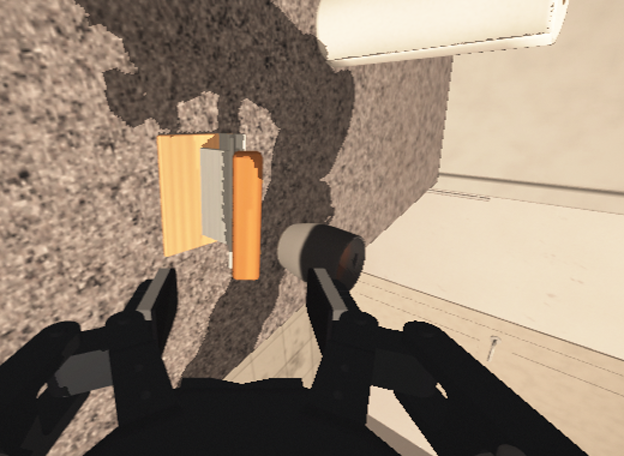

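play_rows([
  [[0.0004,0.015,0.0005],[0,0.1,-0.03]],
  [[0.0004,0.015,0.0005],[0,0.1,-0.03]],
  [[0.0004,0.015,0.0005],[0,0.1,-0.03]],
  [[0.0004,0.015,0.0005],[0,0.1,-0.03]],
  [[0.0005,0.012,0.0006],[0,0.1,-0.04]],
  [[0.0005,0.012,0.0006],[0,0.1,-0.04]],
  [[0.0005,0.012,0.0006],[0,0.1,-0.04]],
  [[0.0005,0.012,0.0006],[0,0,0]],
  [[0,0.012,0],[0,0,0]],
  [[0,0,0],[0,0,0]],
  [[0,0,0],[0,0,0]],
])

```text
t: 13.3
eef_pos: [0.4795, -0.4175, 0.0627]
tool_rot: [-0.202, 0.621, -0.335, 0.68]
contact_force: [0.5, 0.7, 0.0]
gripper_width: 0.7
```

```bash
python3 st.py
```

```text
tool in scraper-on-rest [[ 0.0079  0.001  -1.     -0.0032]
 [-0.0014  1.      0.001   0.0501]
 [ 1.      0.0013  0.0079  0.0156]
 [ 0.      0.      0.      1.    ]]
[ 0.09  0.63  0.13  2.    1.05  0.85 -2.44] 0.7003377938190867 [-0.3 -0.6 -0.5]
minrows 1.3 shift [-0.0045 -0.0551 -0.0003] rot [ 0.06 -0.46  0.08] | screw v [-0.0045 -0.0551 -0.0003]
minrows 0.1 shift [-0.0046 -0.0011 -0.0002] rot [ 0.06 -0.46  0.08] | screw v [-0.0046 -0.0011 -0.0002]
```

play_rows([
  [[-0.0023,0,0],[0,-0.2,0]],
  [[-0.0023,0,0],[0,-0.2,0]],
  [[0,0,0],[0,0,0]],
  [[0,0,0],[0,0,0]],
])

```text
t: 13.63
eef_pos: [0.4815, -0.4132, 0.0599]
tool_rot: [-0.204, 0.623, -0.334, 0.678]
contact_force: [-0.9, 0.4, 1.0]
gripper_width: 0.701
```

play_rows([
  [[0,0,0],[0,0,0]],
  [[0,0,0],[0,0,0]],
  [[0,0,0],[0,0,0]],
  [[0,0,0],[0,0,0]],
  [[0,0,0],[0,0,0]],
  [[0,0,0],[0,0,0]],
  [[0,0,0],[0,0,0]],
], gripper=0.0, grip_force=60)

```text
t: 14.22
eef_pos: [0.4811, -0.414, 0.0603]
tool_rot: [-0.203, 0.623, -0.334, 0.678]
contact_force: [-0.6, 2.4, 6.5]
gripper_width: 0.242
```

```bash
python3 st.py
```

```text
tool in scraper-on-rest [[ 1.50e-03 -8.00e-04 -1.00e+00 -4.10e-03]
 [-1.50e-03  1.00e+00 -8.00e-04  4.91e-02]
 [ 1.00e+00  1.50e-03  1.50e-03  1.13e-02]
 [ 0.00e+00  0.00e+00  0.00e+00  1.00e+00]]
[ 0.09  0.63  0.13  2.    1.05  0.85 -2.44] 0.2424232229267623 [ 1.1 -6.2  3. ]
minrows 1.3 shift [-0.0002 -0.0541 -0.001 ] rot [-0.04 -0.08  0.09] | screw v [-0.0002 -0.0541 -0.0011]
minrows 0.0 shift [-0.0003 -0.0001 -0.0011] rot [-0.04 -0.08  0.09] | screw v [-0.0003 -0.0001 -0.0011]
```

play_rows([
  [[0.001,-0.004,0],[0,0,0]],
  [[0.001,-0.01,0],[0,0,0]],
  [[0.002,-0.016,0],[0,0,0]],
  [[0.002,-0.02,0],[0,0,0]],
  [[0.004,-0.02,0],[0,0,0]],
  [[0.006,-0.02,0],[0,0,0]],
  [[0.006,-0.02,0],[0,0,0]],
  [[0,0,0],[0,0,0]],
])

```text
t: 14.88
eef_pos: [0.4962, -0.3503, 0.1561]
tool_rot: [-0.206, 0.621, -0.333, 0.679]
contact_force: [0.5, 0.3, -0.8]
gripper_width: 0.247
```

```bash
python3 - <<'E'
from h import *
print(get_obs()['q'].round(2),get_obs()['gripper_width'],cur().round(3))
x=hd(-99)
st=np.array([.614,-.1316,0])+.11*x+[0,0,.20]
delta(T(tool([0,0,-1],x),st)); print(st)
snap('wrist','w8')
c=np.load('w8.npz');
E
```

```text
[ 0.02  0.47  0.07  1.97  0.91  1.04 -2.31] 0.24681591091832827 [[-0.144 -0.134  0.98   0.496]
 [-0.693 -0.693 -0.197 -0.35 ]
 [ 0.706 -0.708  0.006  0.156]
 [ 0.     0.     0.     1.   ]]
minrows 6.3 shift [-0.0597 -0.1209  0.0773] rot [ 0.57 -2.36 44.93] | screw v [-0.1024 -0.0911  0.0794]
[ 0.59679221 -0.24024572  0.2       ]
```

play_rows([
  [[-0.0085,-0.0076,0.0066],[0.05,-0.2,3.74]],
  [[-0.0085,-0.0076,0.0066],[0.05,-0.2,3.74]],
  [[-0.0085,-0.0076,0.0066],[0.05,-0.2,3.74]],
  [[-0.0085,-0.0076,0.0066],[0.05,-0.2,3.74]],
  [[-0.0085,-0.0076,0.0066],[0.05,-0.2,3.74]],
  [[-0.0085,-0.0076,0.0066],[0.05,-0.2,3.74]],
  [[-0.0085,-0.0076,0.0066],[0.05,-0.2,3.74]],
  [[-0.0085,-0.0076,0.0066],[0.05,-0.2,3.74]],
  [[-0.0085,-0.0076,0.0066],[0.05,-0.2,3.74]],
  [[-0.0085,-0.0076,0.0066],[0.05,-0.2,3.74]],
  [[-0.0085,-0.0076,0.0066],[0.05,-0.2,3.74]],
  [[-0.0085,-0.0076,0.0066],[0.05,-0.2,3.74]],
  [[0,0,0],[0,0,0]],
  [[0,0,0],[0,0,0]],
])

```text
t: 16.1
eef_pos: [0.5934, -0.2436, 0.1912]
tool_rot: [0.455, -0.461, 0.54, -0.538]
contact_force: [0.2, 0.1, -2.0]
gripper_width: 0.245
```

```bash
python3 - <<'E'
from h import *
print(get_obs()['q'].round(2),get_obs()['gripper_width'],cur().round(4))
snap('wrist','w9',(140,0,460,300),2)
E
```

```text
[ 0.43  0.44 -0.19  1.63  0.1   1.08 -1.52] 0.24525332636184885 [[-0.1616 -0.0077  0.9868  0.5934]
 [-0.9868 -0.0035 -0.1616 -0.2436]
 [ 0.0047 -1.     -0.007   0.1912]
 [ 0.      0.      0.      1.    ]]
```

View pics/w9.png

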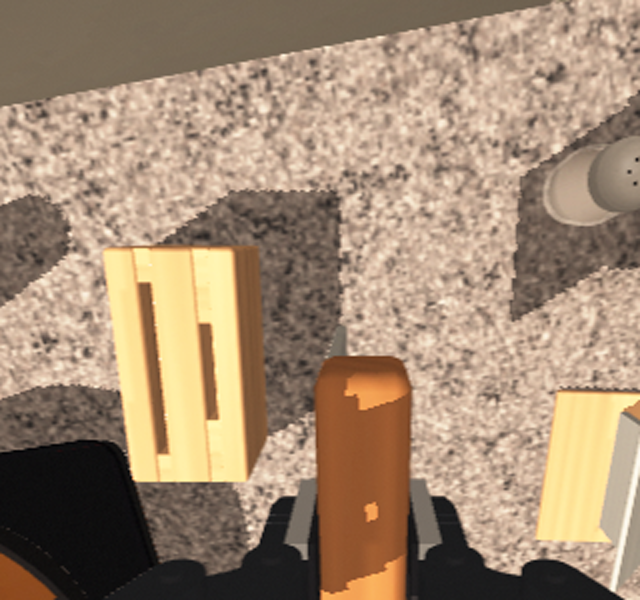

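The view shows the long slot from (145,283) to (163,454) in the crop and the blade's far corner at about (340,328), beyond the handle at (365,480).

```bash
python3 - <<'E'
from h import *
c=np.load('w9.npz');im=c['color'].astype(int);K=c['intrinsics'];H=c['hand_eye']
g=im.sum(2)
for v in (146,155,170,185,200,215,224):
    r=g[v,200:235];print(v,' '.join(map(str,r)))
# mouth: dark runs
ys=range(143,226);L=[];
for v in ys:
    r=g[v,205:230]
    th=380;d=np.where(r<th)[0]
    if len(d)==0: continue
    i,j=d[0],d[-1]
    l=205+i-1+ (r[i-1]-th)/(r[i-1]-r[i]) ; rr=205+j+(th-r[j])/(r[j+1]-r[j]) if j<24 else np.nan
    L.append((v,l,rr))
L=np.array(L);print(L[[0,1,2,-3,-2,-1]])
k=L[4:-4];p=np.polyfit(k[:,0],k[:,1:].mean(1),1);pw=k[:,2]-k[:,1];print('width px',pw[::10].round(2))
a=[wray('w9',np.polyval(p,v),v,.073) for v in (L[0,0]-.5,L[-1,0]+.5)]
print('slot ends',np.array(a).round(4),'mid',np.mean(a,0).round(4),'len',np.linalg.norm(a[0]-a[1]));d=a[0]-a[1];print('yaw',np.degrees(np.arctan2(d[1],d[0])))
P=world('w9');print('block top z',np.nanmedian(P[150:220,218:232,2]))
Hi=np.linalg.inv(H)
for q in ([-.011,.043,.044],[-.007,.043,.044],[-.011,.0,.044],[-.011,-.026,.049],[.011,-.061,.049],[.011,-.061,-.0]):
    x=Hi@np.r_[q,1];print(q,((x[:2]/x[2]*K[0,0]+K[:2,2])-[140,0])*2)
np.set_printoptions(linewidth=250)
print(g[158:186:3,296:330])
E
```

```text
146 640 632 627 625 626 627 631 608 514 388 297 284 284 277 266 371 568 640 643 646 648 651 647 643 637 636 635 633 629 627 627 624 627 633 634
155 650 642 632 628 629 627 629 632 612 519 394 312 284 282 280 266 375 571 644 645 649 654 652 649 647 642 638 636 635 630 629 626 628 632 632
170 663 660 652 640 637 627 629 629 630 629 592 491 361 284 281 280 264 258 439 611 644 647 650 657 655 649 649 644 640 636 632 632 631 631 632
185 661 661 662 659 652 641 635 632 631 631 631 622 569 460 335 276 284 276 259 310 532 643 644 651 655 659 659 656 649 647 641 636 635 633 633
200 343 566 661 660 658 653 649 640 636 635 632 631 631 614 538 414 318 278 268 260 262 378 576 646 648 655 660 660 659 657 654 647 640 635 636
215 202 197 387 601 659 653 644 637 636 638 637 636 638 636 635 613 512 378 285 275 269 268 260 504 646 644 651 658 661 660 660 658 653 646 641
224 159 264 265 345 577 663 654 646 639 640 639 637 636 638 637 637 615 519 381 286 263 283 338 345 526 648 643 653 661 663 662 662 659 653 646
[[143.         208.80833333 214.69318182]
 [144.         208.87903226 215.04020101]
 [145.  
[... 1379 characters left out ...]
468]
 [261 259 255 266 284 302 306 302 304 324 330 330 333 325 314 289 319 456 569 535 465 428 482 563 540 499 533 591 609 553 515 499 510 569]
 [269 261 227 197 190 228 295 335 332 330 327 327 331 321 305 285 306 404 541 611 640 638 603 594 562 519 505 521 550 576 582 545 512 509]
 [328 335 349 344 316 299 304 308 267 218 215 218 211 210 209 210 207 209 208 210 210 212 212 211 211 216 213 220 220 221 224 221 220 224]
 [299 284 275 294 315 283 215 214 213 214 212 215 217 218 218 216 219 219 220 221 225 228 225 222 227 224 224 221 224 222 222 219 219 219]
 [217 266 285 266 220 218 216 218 220 223 224 226 227 228 225 230 224 229 229 225 225 223 225 222 220 225 222 224 223 224 225 223 223 225]]
```

```bash
cat > sl.py <<'E'
from h import *
import sys
yaw=-9.5; mid=np.array([.6165,-.1319])
dx,dz=(float(a) for a in sys.argv[2:4]) if len(sys.argv)>3 else (0,0)
R=tool([0,0,-1],hd(yaw-90));z=float(sys.argv[1])
p=np.r_[mid,0]-R@np.array([-.009-dx,0,-.001-dz]);p[2]=z+.043
o=get_obs();M=cur();print('edge z',M[2,3]-.043,'F tool',(M[:3,:3].T@o['contact_force']).round(1),'w',round(o['gripper_width'],3))
delta(T(R,p))
E
python3 sl.py .10
```

```text
edge z 0.14793501761451755 F tool [0.7 1.5 0.2] w 0.243
minrows 2.7 shift [-0.1042  0.0474  0.0067] rot [0.45 0.29 0.26] | screw v [-0.1041  0.0477  0.0062]
```

play_rows([
  [[-0.0104,0.0048,0.0006],[0.05,0.03,0.03]],
  [[-0.0104,0.0048,0.0006],[0.05,0.03,0.03]],
  [[-0.0104,0.0048,0.0006],[0.05,0.03,0.03]],
  [[-0.0104,0.0048,0.0006],[0.05,0.03,0.03]],
  [[-0.0104,0.0048,0.0006],[0.05,0.03,0.03]],
  [[-0.0104,0.0048,0.0006],[0.05,0.03,0.03]],
  [[-0.0104,0.0048,0.0006],[0.05,0.03,0.03]],
  [[-0.0104,0.0048,0.0006],[0.05,0.03,0.03]],
  [[-0.0104,0.0048,0.0006],[0.05,0.03,0.03]],
  [[-0.0104,0.0048,0.0008],[0,0.02,0]],
  [[0,0,0],[0,0,0]],
  [[0,0,0],[0,0,0]],
  [[0,0,0],[0,0,0]],
])

```text
t: 17.23
eef_pos: [0.6174, -0.1412, 0.1446]
tool_rot: [-0.458, 0.456, -0.539, 0.54]
contact_force: [-1.3, -0.2, -1.8]
gripper_width: 0.247
```

```bash
python3 sl.py .08
```

```text
edge z 0.10157879333538221 F tool [ 0.4  1.8 -1.2] w 0.247
minrows 0.5 shift [ 0.      0.0216 -0.0015] rot [-0.17  0.03 -0.06] | screw v [ 0.      0.0216 -0.0015]
```

play_rows([
  [[0,0.006,-0.0005],[-0.1,0,0]],
  [[0,0.006,-0.0005],[-0.1,0,0]],
  [[0,0.006,-0.0005],[0,0,0]],
  [[0,0.005,0],[0,0,0]],
  [[0,0.003,0],[0,0,0]],
  [[0,0.003,0],[0,0,0]],
  [[0,0.002,0],[0,0,0]],
  [[0,0,0],[0,0,0]],
])

```text
t: 17.9
eef_pos: [0.6157, -0.14, 0.1129]
tool_rot: [0.457, -0.457, 0.54, -0.539]
contact_force: [-0.3, 0.5, -0.5]
gripper_width: 0.25
```

```bash
python3 sl.py .06
```

```text
edge z 0.0699027388973789 F tool [-0.4  0.5 -0.4] w 0.25
minrows 0.2 shift [0.0008 0.0099 0.0005] rot [ 0.09  0.07 -0.1 ] | screw v [0.0008 0.0099 0.0005]
```

play_rows([
  [[0,0.002,0],[0,0,0]],
  [[0,0.002,0],[0,0,0]],
  [[0,0.002,0],[0,0,0]],
  [[0,0,0],[0,0,0]],
])

```text
t: 18.23
eef_pos: [0.6157, -0.14, 0.107]
tool_rot: [0.457, -0.457, 0.54, -0.539]
contact_force: [-0.0, 0.3, -1.8]
gripper_width: 0.245
```

```bash
python3 sl.py .06
```

```text
edge z 0.06403488072131426 F tool [-0.3  1.8 -0.1] w 0.245
minrows 0.1 shift [0.0009 0.004  0.0005] rot [ 0.07  0.07 -0.1 ] | screw v [0.0009 0.004  0.0005]
```

The edge is 9 mm below the block's top with no force on it, so it is in the slot. I'll carry on down.

play_rows([
  [[0,0.004,0],[0,0,0]],
  [[0,0.004,0],[0,0,0]],
  [[0,0.004,0],[0,0,0]],
  [[0,0.004,0],[0,0,0]],
  [[0,0.004,0],[0,0,0]],
  [[0,0,0],[0,0,0]],
])

```text
t: 18.73
eef_pos: [0.6151, -0.14, 0.0862]
tool_rot: [0.457, -0.457, 0.541, -0.538]
contact_force: [0.3, -1.0, -1.7]
gripper_width: 0.249
```

play_rows([
  [[0,0.004,0],[0,0,0]],
  [[0,0.004,0],[0,0,0]],
  [[0,0.004,0],[0,0,0]],
  [[0,0.004,0],[0,0,0]],
  [[0,0.004,0],[0,0,0]],
  [[0,0.004,0],[0,0,0]],
  [[0,0.004,0],[0,0,0]],
  [[0,0,0],[0,0,0]],
])

```text
t: 19.4
eef_pos: [0.6152, -0.1399, 0.0584]
tool_rot: [0.457, -0.457, 0.54, -0.538]
contact_force: [0.2, -0.7, -2.0]
gripper_width: 0.245
```

```bash
python3 sl.py .008
```

```text
edge z 0.015368241853339473 F tool [0.6 2.  0.3] w 0.245
minrows 0.2 shift [0.0009 0.0074 0.001 ] rot [ 0.13  0.07 -0.1 ] | screw v [0.0009 0.0074 0.001 ]
```

play_rows([
  [[0,0.002,0],[0,0,0]],
  [[0,0.002,0],[0,0,0]],
  [[0,0.0015,0],[0,0,0]],
  [[0,0.001,0],[0,0,0]],
  [[0,0,0],[0,0,0]],
])

```text
t: 19.82
eef_pos: [0.6158, -0.14, 0.0527]
tool_rot: [0.457, -0.457, 0.54, -0.539]
contact_force: [0.3, 0.1, -1.5]
gripper_width: 0.244
```

play_rows([
  [[0,0.001,0],[0,0,0]],
  [[0,0.001,0],[0,0,0]],
  [[0,0,0],[0,0,0]],
])

```text
t: 20.07
eef_pos: [0.6161, -0.14, 0.0512]
tool_rot: [0.458, -0.457, 0.54, -0.539]
contact_force: [-0.4, 0.2, 1.9]
gripper_width: 0.247
```

play_rows([
  [[0,0,0],[0,0,0]],
  [[0,0,0],[0,0,0]],
  [[0,0,0],[0,0,0]],
  [[0,0,0],[0,0,0]],
  [[0,0,0],[0,0,0]],
  [[0,-0.006,0],[0,0,0]],
  [[0,-0.012,0],[0,0,0]],
  [[0,-0.02,0],[0,0,0]],
  [[0,-0.02,0],[0,0,0]],
  [[0,-0.02,0],[0,0,0]],
  [[0,-0.02,0],[0,0,0]],
  [[0.02,-0.02,0],[0,0,0]],
  [[0.02,-0.01,0],[0,0,0]],
  [[0.02,0,0],[0,0,0]],
  [[0.02,0,0],[0,0,0]],
  [[0.02,0,0],[0,0,0]],
  [[0,0,0],[0,0,0]],
  [[0,0,0],[0,0,0]],
], gripper=0.05)

```text
t: 21.57
eef_pos: [0.5993, -0.2404, 0.1798]
tool_rot: [0.457, -0.456, 0.54, -0.54]
contact_force: [0.2, 0.3, 0.2]
gripper_width: 0.587
```

```bash
python3 - <<'E'
from h import *
print(get_obs()['contact_force'].round(1),get_obs()['gripper_width'])
a=snap('wrist','w10');b=snap('top','t10');s=snap('scene','s10')
P=world('w10');q=P-np.array([.6165,-.1319,0]);q=q@Ro.from_euler('z',-9.5,degrees=True).as_matrix()
m=(abs(q[...,0])<.055)&(abs(q[...,1])<.03)&(P[...,2]>.095)&(P[...,2]<.13);x=q[m];print(len(x),np.percentile(x,[2,50,98],axis=0).round(4))
A=np.c_[x[:,:2],np.ones(len(x))];print(np.linalg.lstsq(A,x[:,2],rcond=None)[0])
P0,P1=world('t0'),world('t10')
for n,u,v in (('salt',412,190),('jar',273,128),('mug',420,326)): print(n,P0[v,u].round(3),P1[v,u].round(3))
A=cv2.resize(a['color'][0:250,100:420],(384,300));B=cv2.resize(s['color'][80:280,160:460],(400,267));B=np.vstack([B,np.zeros((33,400,3),np.uint8)])
C=b['color'][90:370,230:470];C=cv2.resize(C,(343,400))[:300]
cv2.imwrite('pics/fin.png',np.vstack([np.hstack([A,B]),np.hstack([cv2.resize(b['color'][100:350,230:470],(288,300)),np.zeros((300,496,3),np.uint8)])])[:,:,::-1])
E
```

```text
[0.2 0.3 0.2] 0.5865208989871492
2791 [[-0.047  -0.0217  0.0967]
 [ 0.0041 -0.0139  0.1105]
 [ 0.0476 -0.0015  0.1122]]
[-0.00699971  0.31178513  0.11320116]
salt [ 0.667 -0.387  0.086] [ 0.667 -0.387  0.087]
jar [0.659 0.026 0.107] [0.659 0.026 0.106]
mug [ 0.351 -0.556  0.027] [ 0.351 -0.555  0.029]
```

View pics/fin.png

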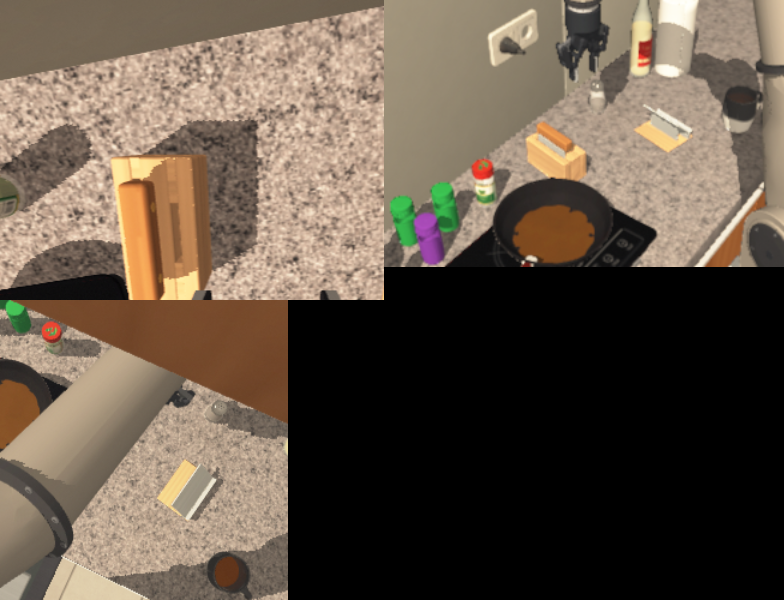

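The scraper stands in the long slot with the handle level along it and its top at z ≈ 0.111, where 0.112 is expected. The shaker, jar and mug have not moved and the gripper is clear.

```bash
python3 -c "
from station import *
hand_in()"
```

```text
the job is handed in; nothing more can be done
```

The bench scraper is standing in the block's long slot, and I handed the job in at about 22 s of the 61 s allowed. I set it on the sloped rest, with the blade edge against the lip and the handle overhanging the top, and let go. Then I gripped it again across the handle's thickness, slid it blade first down the slot until it touched bottom, and let go.

**Last checks:**
- **Scraper:** its handle top is at about 0.111 m, where 0.112 m is expected when the blade stands on the slot floor, and the handle lies along the slot. Contact with the floor came with the blade edge at about 8 mm, as it should.
- **Other objects:** the salt shaker, spice jar and mug are where they started, to within about 2 mm.
- **Gripper:** it was open and clear of everything, with no force reading.

**What disagreed:** the real fingertips end about 33–38 mm short of the reported tool point. The first close therefore shut on air above the handle without moving the scraper. I found this in the wrist depth picture and allowed for it from then on.

The gripper also read about 1.4 mm narrower than the handle on both grips. A slope fit to the handle top in the last depth picture gave a tilt across its width. I put that down to side faces being included in the fit and did not check it further; the pictures show the scraper upright.

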